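# Work the pedal of the table-top scrap bin

### The job

Open the scrap bin for me by its pedal: with a fingertip press the pedal down until the lid stands fully up, and keep it there for about three seconds while I tip the trimmings in. Then let the pedal up slowly, so that the lid eases down shut without slamming, and take your hand away. Don't touch the lid, don't lift or shove the bin, and leave the things round it where they stand.

Things in the scene. Friction and masses are not known exactly. Their poses are not given: they have to be found in the camera images.
- scrap_bin: Round table-top pedal bin, steel on a black base ring, 204 mm across, 283 mm high shut, about 2.2 kg, standing loose. Origin: centre of its underside, z up. Its -x axis points out of the front, where the pedal is (turned to the robot's right); the lid's hinge is at the back (100 mm from the axis, 262 mm high). The upright wall is 100 mm from the axis: lean the hand some 20 degrees away from it.
- press_point (a point): Where to press, on top of the pedal's tread; moves with it. The tread is a black ridged plate 90 mm wide (bin's y), 50 mm deep, 6 mm thick, sticking out 8 to 58 mm in front of the wall. Lid shut: the point is 138 mm in front of the bin's axis on its centre line, 38 mm behind it the wall, about 39 mm above the table; the tread rises outwards by 0.12 rad.
- bin_pedal (a joint): Pedal angle in rad: 0 up (lid shut), 0.26 at its stop (lid fully up). It turns about a level axis along the bin's y, 40 mm in front of the bin's axis, 20 mm above the table; the press point goes down 26 mm in all, and the tread then slopes down outwards. About 10 N to start, less as the lid rises; only the lid's weight brings it back up.
- bin_lid (a joint): Lid angle in rad, linked to the pedal: 4.6 times the pedal angle, 0 shut, 1.20 fully up. The lid falls by its own weight as soon as the pedal is let go, little damped: stay on the pedal until the lid is down and take well over a second for the way up.
- lid_shell: The lid: a shallow steel dome 202 mm across and 20 mm high, hinged at the back of the bin. Origin: centre of its underside, 262 mm above the table when shut. Not to be touched.
- squeeze_bottle: Bystander: white squeeze bottle with a pointed nozzle, 60 mm across, 195 mm high, standing loose. Origin: centre of its underside.
- food_can: Bystander: food can, 74 mm across, 110 mm high, standing loose. Origin: centre of its underside.
- shaker: Bystander: metal shaker, 54 mm across, 106 mm high, standing loose. Origin: centre of its underside. The three bystanders stand in changing order: one behind the bin, the others 140 to 220 mm from the press point, on the side away from the robot.

How it is judged:
On the way, in this order (a step that is already met when the one before it is completed fails the run):
1. the pedal is pressed by the fingers and the lid held fully up (above 1.10 rad of 1.20) for 2.5 s on end (value of joint bin_lid above 1.1 rad and contact force between the fingers and tread above 0.3 N), for 2.5 s.
2. the lid is eased down shut (value of joint bin_lid below 0.03 rad), for 0.2 s.
At the end, for the whole second after the job is handed in: The lid is shut (under 0.03 rad) and the pedal up (under 0.015 rad); the bin stands upright within 30 mm of where it was, and the three bystanders within 20 mm of where they were (value of joint bin_lid below 0.03 rad and value of joint bin_pedal below 0.015 rad and angle between scrap_bin's own z axis and vertical below 0.03 rad and height (world z) of scrap_bin below 0.006 m and distance of scrap_bin from where it was at the start of the episode below 0.03 m and distance of each of squeeze_bottle, food_can, shaker from where it was at the start of the episode below 0.02 m); the robot touches nothing.
It fails at once if the lid is let fall or slams: it turns shut faster than 3.5 rad/s (rim about 0.7 m/s) within the last 0.35 rad (value of joint bin_lid below 0.35 rad and velocity of joint bin_lid below -3.5 rad/s).
It fails at once if the robot touches the lid (over 0.5 N) (contact force between any of the fingers, the arm and lid_shell above 0.5 N).
It fails at once if the bin is lifted, tipped or shoved (over 15 mm up, 0.12 rad or 30 mm) (height (world z) of scrap_bin above 0.015 m or angle between scrap_bin's own z axis and vertical above 0.12 rad or distance of scrap_bin from where it was at the start of the episode above 0.03 m).
It fails at once if a bystander is moved, lifted or knocked (over 20 mm or 0.3 rad) (distance of any of squeeze_bottle, food_can, shaker from where it was at the start of the episode above 0.02 m or angle between any of squeeze_bottle, food_can, shaker's own z axis and vertical above 0.3 rad).
It also fails if it takes over 56 s, if anything falls off the work surface, if the arm or the gripper's body presses on something with over 40 N, if the wrist force passes 120 N, or if a joint passes its speed limit or range.

### The arm

A 6-joint arm with a two-finger parallel gripper is mounted at the origin on the work surface. World frame = base frame: x ahead of the robot, y to its left, z up, the work surface at z = 0. Lengths are in m, angles in rad, forces in N, time in s.
With the tool pointing down it reaches from about 0.35 to 0.775 m from the base axis. Payload 7.3 kg.
Tool frame: the origin (TCP) lies at the very end of the fingers, on their centre line; the grasp point (between the pads) lies 19 mm behind it; z points along the fingers, x is the direction in which the jaws open and shut, and the axes are right-handed (so a half turn about z gives the same grasp; the last joint's range is limited). The gripper opens to 92 mm and grips with 3 to 60 N. Pads are 19 mm wide; open, the fingers measure 130 mm over their backs; the gripper's body (75 mm by 190 mm) begins 47 mm behind the grasp point.
Start: joints at [-0.146, 0.342, 1.524, -0, 1.275, -0.146], TCP at [0.525, 0, 0.227] pointing down, gripper open.
Joint ranges: [-2.53, 2.53], [-0.77, 2.02], [0.04, 2.7], [-1, 4.14], [0.28, 2.66], [-3.11, 3.11]. Speed limits (rad/s): [2.57, 2.57, 3.14, 3.14, 3.14, 3.14].

### API

Orientations are given as [roll, pitch, yaw] about the fixed x, y, z axes, in that order (R = Rz(yaw) Ry(pitch) Rx(roll)).
In Python, from cell import robot, read_camera, nets gives the robot as it stands. The module is installed in compiled form; this text tells all that it offers.
- The arm moves only by the tool carry_out, never from a script. Its arguments are lists of equal length, an entry for each row: "translation": the shift along the tool's x, y, z in m, a list of three; "turn": the turn, a rotation vector about the tool's x, y, z in rad, a list of three; "gripper": the gripper's target within -1 to 1 (shut at 1, half-way at 0, fully open at -1). A call has 1 to 10 rows; each row shifts and turns the commanded pose from where the row before left it, along the tool's axes as they then stand; what a row does not reach is not made up. A row lasts 1/10 s, in which the tool goes at most 50 mm and 8.59 degrees, less where a joint would pass 70% of its speed; a pose out of reach is approached as far as the arm can. A call with a gripper value outside its range is refused whole. The fingers move at their own pace and stop on an object; "squeeze" is the grip in N (left out, the last holds). Time passes only in rows, so rows that do not move let the fingers close. It gives the time, the measured TCP pose, the force and the opening at its end, in the units of the state.
- robot.observe(): the state, without advancing time (a new reading comes with each control period).
- read_camera(name): name is "scene" or "side" or "wrist"; returns a dict with "img" (400x640x3 uint8, red, green, blue), "fx", "fy", "cx", "cy" (pixels), "distortion" ([k1, k2, p1, p2, k3] as OpenCV has them; the pictures are not rectified), "world_from_camera" (4x4, takes a point from camera to world coordinates). Camera axes: x right, y down, z forward; pixel columns grow to the right and rows downward; lengths in m; the calibration is good to about 2 mm. A picture is of the moment at which its call begins. There is no depth.
- robot.hand_in(): hands the job in, once; it reports no verdict.
Trained networks look in a picture, given as the dict that the camera call returned (one of the last four; its "shot" number tells which), for a name from the list of things; names that differ only in an ending like _2 or _b are one class to them, and where a whole thing is asked for, a point or a joint stands for the part that bears it (a point fixed in the world has none). Each returns a list of dicts, best first, with "score" (0 to 1); they miss things now and then, are a little off and sometimes report something else, mostly with a low value. They report only what shows in the picture. A call takes as long as a camera call.
- nets.regions_of(picture, name): "region" (400x640 bool, what is visible of it) and "pixel" ([column, row] in pixels, amid what is visible of it).
- nets.tip_of(picture, name): "pixel" ([column, row] in pixels: a listed point, or the origin of a listed thing).
The state is a dict: "time": time; "qpos": joint angles; "qvel": joint speeds; "joint_efforts": joint torques, N m; "tool_pos": TCP position; "tool_rot": TCP orientation; "contact_force": force on the tool from outside, world axes, zero at the start; "torque": the same for the moment, N m; "opening": finger opening in m.
Only numpy, scipy, OpenCV 4.12 (cv2) and the standard library are available. Lean on these libraries where they do the work, as an engineer would, in place of code of your own. Each camera call takes 0.05 s, during which the arm holds its last target. There are 200 camera calls.

## Working session

There is one attempt and no reset: what is moved stays moved. The work goes in short steps, Python scripts to look and compute and a tool call to move; the robot and the scene stay as the last step left them, time stands still between calls to the robot, and variables do not carry over. Pictures are saved under pics/ and viewed, about 8 in all and at most 12, crops included, and the job is handed in when it is done.

Besides the shell and the picture viewer there is one more tool, called after "Call:" in YAML: its name, and indented under it one key for each argument. carry_out: Moves the arm, as the interface text tells. Its arguments: {"type":"object","properties":{"translation":{"type":"array","items":{"type":"array","items":{"type":"number"}}},"turn":{"type":"array","items":{"type":"array","items":{"type":"number"}}},"gripper":{"type":"array","items":{"type":"number"}},"squeeze":{"type":"number"}},"required":["translation","turn","gripper"]}

```bash
mkdir -p pics; cat > h.py <<'E'
import numpy as np, cv2
from cell import robot, read_camera, nets
def ray(p,px):
    K=np.array([[p['fx'],0,p['cx']],[0,p['fy'],p['cy']],[0,0,1.]])
    u=cv2.undistortPoints(np.array([[px]],float),K,np.array(p['distortion'],float))[0,0]
    T=np.array(p['world_from_camera']); d=T[:3,:3]@np.array([u[0],u[1],1]); return T[:3,3],d/np.linalg.norm(d)
def atz(p,px,z):
    o,d=ray(p,px); return o+d*(z-o[2])/d[2]
def meet(rs):
    A=0;b=0
    for o,d in rs:
        M=np.eye(3)-np.outer(d,d); A=A+M; b=b+M@o
    x=np.linalg.solve(A,b); return x,[np.linalg.norm((np.eye(3)-np.outer(d,d))@(x-o)) for o,d in rs]
E
python3 - <<'E'
from h import *
P={c:read_camera(c) for c in("scene","side")}
for n,z in [("scrap_bin",0),("press_point",.039),("lid_shell",.262),("squeeze_bottle",0),("food_can",0),("shaker",0)]:
    rs=[]
    for c,p in P.items():
        for t in nets.tip_of(p,n)[:2]:
            print(n,c,np.round(t['pixel'],1),round(t['score'],2),atz(p,t['pixel'],z).round(3))
        r=nets.tip_of(p,n)
        if r: rs.append(ray(p,r[0]['pixel']))
    if len(rs)==2: print('  meet',[np.round(v,4) for v in meet(rs)])
for c,p in P.items(): print(c,np.round(p['world_from_camera'],2).tolist())
cv2.imwrite("pics/a.png",cv2.cvtColor(np.vstack([P[c]['img'] for c in P]),cv2.COLOR_RGB2BGR)[:, :]) 
im=cv2.imread("pics/a.png"); cv2.imwrite("pics/a.png",cv2.resize(im,(480,600)))
print(robot.observe())
E
```

```text
scrap_bin scene [330.9 212.5] 0.86 [0.548 0.181 0.   ]
scrap_bin side [274.8 233.1] 0.97 [0.549 0.178 0.   ]
  meet [array([ 5.49e-01,  1.80e-01, -3.00e-04]), array([0.0013, 0.0013])]
press_point scene [292.7 232. ] 0.75 [0.587 0.053 0.039]
press_point side [294.2 263.4] 0.87 [0.578 0.042 0.039]
  meet [array([0.5782, 0.0548, 0.025 ]), array([0.0033, 0.0033])]
lid_shell scene [330.9 131.6] 0.6 [0.552 0.182 0.262]
squeeze_bottle scene [353.7 277.7] 0.57 [0.75  0.121 0.   ]
squeeze_bottle side [241.9 181.4] 0.71 [0.487 0.395 0.   ]
squeeze_bottle side [351.  237.7] 0.6 [0.751 0.115 0.   ]
  meet [array([ 0.5706,  0.2802, -0.0682]), array([0.155, 0.155])]
food_can scene [386.5 168.5] 0.68 [0.485 0.398 0.   ]
food_can side [240.5 184.5] 0.57 [0.481 0.383 0.   ]
  meet [array([ 0.4799,  0.3998, -0.0104]), array([0.0049, 0.0049])]
shaker scene [302.7 299.3] 0.97 [ 0.741 -0.006  0.   ]
shaker side [359.8 277.2] 0.84 [ 0.739 -0.013  0.   ]
  meet [array([ 0.7394, -0.0071, -0.005 ]), array([0.0025, 0.0025])]
scene [[0.51, 0.61, -0.61, 1.33], [0.86, -0.37, 0.35, -0.28], [-0.02, -0.7, -0.71, 0.97], [0.0, 0.0, 0.0, 1.0]]
side [[0.97, -0.17, 0.14, 0.47], [-0.22, -0.75, 0.62, -0.64], [-0.0, -0.64, -0.77, 1.08], [0.0, 0.0, 0.0, 1.0]]
{'time': 1.3, 'qpos': array([-1.46033019e-01,  3.41994613e-01,  1.52408852e+00,  3.85944114e-07,
        1.27537657e+00, -1.46017819e-01]), 'qvel': array([ 0.00054015, -0.00021183, -0.00046163,  0.00038837,  0.00163458,
       -0.00125104]), 'joint_efforts': array([-4.44209654e-04, -4.31140637e+01, -2.44473535e+01,  7.17575778e-02,
        4.83304309e-02,  2.00454224e-05]), 'tool_pos': array([5.25031689e-01, 3.81765636e-07, 2.26747322e-01]), 'tool_rot': array([ 3.14157367e+00, -1.31592705e-04, -1.53110330e-05]), 'contact_force': array([-0.81638228,  0.18394181,  0.60551357]), 'torque': array([ 0.04186304, -0.01798334, -0.03904034]), 'opening': 0.09193106523226922}
```

View pics/a.png

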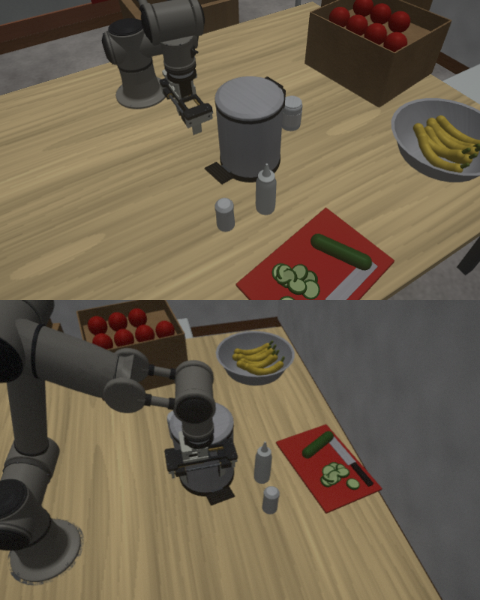

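The scene view shows the bin mid-table with its dark pedal towards −y. The bottle and shaker stand beyond at x≈0.75, and the can is behind the bin. Next I refine the pedal's place and heading and compute the hover pose.

```bash
cat >> h.py <<'E'
from scipy.spatial.transform import Rotation as Ro
def goal(ax,phi,r,z,lean=np.deg2rad(20)):
    f=np.array([np.cos(phi),np.sin(phi),0]); t=np.array([-f[1],f[0],0])
    zz=-np.cos(lean)*np.array([0,0,1.])-np.sin(lean)*f
    R=np.c_[t,np.cross(zz,t),zz]; return np.r_[ax[0]+r*f[0],ax[1]+r*f[1],z],R
def step(P,R):
    s=robot.observe(); R0=Ro.from_euler('xyz',s['tool_rot']).as_matrix()
    return R0.T@(P-s['tool_pos']), Ro.from_matrix(R0.T@R).as_rotvec()
E
python3 - <<'E'
from h import *
for c in("scene","side"):
    p=read_camera(c); r=nets.regions_of(p,"press_point")
    b=nets.tip_of(p,"scrap_bin")[0]['pixel']; print(c,'bin',atz(p,b,0).round(4))
    for q in r[:2]:
        m=q['region'].astype(np.uint8); ys,xs=np.nonzero(m)
        W=np.array([atz(p,(x,y),.038)[:2] for x,y in zip(xs,ys)],np.float32)
        rc=cv2.minAreaRect(W); print(q['score'],len(xs),'cent',W.mean(0),'rect',rc,np.round(cv2.boxPoints(rc),3).tolist())
    x,y=nets.tip_of(p,"press_point")[0]['pixel'];x,y=int(x),int(y)
    cv2.imwrite(f"pics/{c}_c.png",cv2.resize(cv2.cvtColor(p['img'][y-50:y+50,x-65:x+65],cv2.COLOR_RGB2BGR),(520,400),interpolation=2))
a=[cv2.imread(f"pics/{c}_c.png") for c in("scene","side")]
cv2.imwrite("pics/b.png",cv2.resize(np.hstack(a),(800,308)))
E
```

```text
scene bin [0.5473 0.1708 0.    ]
0.67 584 cent [0.57981426 0.05330339] rect ((0.5790209770202637, 0.0534403920173645), (0.09490818530321121, 0.047868821769952774), 10.647181510925293) [[0.527999997138977, 0.06800000369548798], [0.5370000004768372, 0.020999999716877937], [0.6299999952316284, 0.039000000804662704], [0.6209999918937683, 0.0860000029206276]]
side bin [0.5601 0.1894 0.    ]
0.91 542 cent [0.5782787  0.04997908] rect ((0.5785139799118042, 0.050078801810741425), (0.0906139388680458, 0.0490824393928051), 12.031760215759277) [[0.5289999842643738, 0.06499999761581421], [0.5389999747276306, 0.017000000923871994], [0.628000020980835, 0.035999998450279236], [0.6179999709129333, 0.08399999886751175]]
```

View pics/b.png

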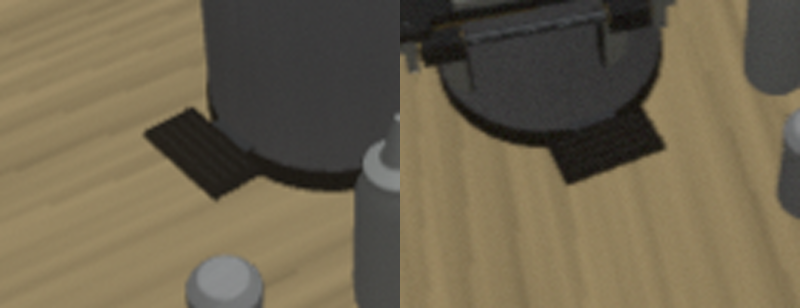

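Both views put the tread centre at about (0.579, 0.052) with a heading of 11–12°, at crop pixels (200,150) and (607,148). The rectangle measures 91–95 × 48 mm against the stated 90 × 50, and the bin axis is then (0.551, 0.181). Next comes the hover pose.

```bash
python3 - <<'E'
from h import *
P,R=goal((.551,.181),-1.37,.136,.10)
d,w=step(P,R); print(P,d.round(4),w.round(4))
P2=P-robot.observe()['tool_pos'];print('in goal axes',(R.T@P2).round(4))
E
```

```text
[0.57812516 0.0477325  0.1       ] [ 0.0531 -0.0477  0.1267] [ 0.3479 -0.0351 -0.1987]
in goal axes [0.0616 0.0094 0.1314]
```

Call:
carry_out:
  translation:
    - [0,0,0]
    - [0,0,0]
    - [0,0,0]
    - [0,0,0]
    - [0.012,0.002,0.026]
    - [0.012,0.002,0.026]
    - [0.012,0.002,0.026]
    - [0.012,0.002,0.026]
    - [0.013,0.001,0.027]
    - [0,0,0]
  turn:
    - [0.087,-0.0088,-0.0497]
    - [0.087,-0.0088,-0.0497]
    - [0.087,-0.0088,-0.0497]
    - [0.087,-0.0088,-0.0497]
    - [0,0,0]
    - [0,0,0]
    - [0,0,0]
    - [0,0,0]
    - [0,0,0]
    - [0,0,0]
  gripper: [1,1,1,1,1,1,1,1,1,1]
  squeeze: 10

```text
time: 2.7
tool_pos: [0.5762, 0.0491, 0.0972]
tool_rot: [-2.79, 0.006, 0.202]
contact_force: [-0.4, 0.6, -0.0]
opening: 0.0163
```

```bash
python3 - <<'E'
from h import *
P,R=goal((.551,.181),-1.37,.136,.05)
s=robot.observe(); print(s['tool_pos'],s['contact_force'],s['opening'],s['time'])
d,w=step(P,R); print(d.round(4),w.round(4)); print('world z dir in tool',(R.T@[0,0,-1]).round(4))
ims=[]
for c in("side","wrist"):
    p=read_camera(c); ims.append(p['img'])
    t=nets.tip_of(p,"press_point")
    for q in t[:1]: print(c,q['score'],q['pixel'],atz(p,q['pixel'],.039).round(4))
cv2.imwrite("pics/c.png",cv2.resize(cv2.cvtColor(np.hstack(ims),cv2.COLOR_RGB2BGR),(800,250)))
E
```

```text
[0.57624937 0.04913415 0.09724224] [-0.35940979  0.58774328 -0.03674561] 0.01632094504128883 2.7
[0.0018 0.0179 0.0437] [-0.0025  0.0057 -0.0005]
world z dir in tool [0.     0.342  0.9397]
side 0.8 [293.3, 261.6] [0.5764 0.0476 0.039 ]
wrist 0.58 [330.9, 241.7] [0.5836 0.0502 0.039 ]
```

View pics/c.png

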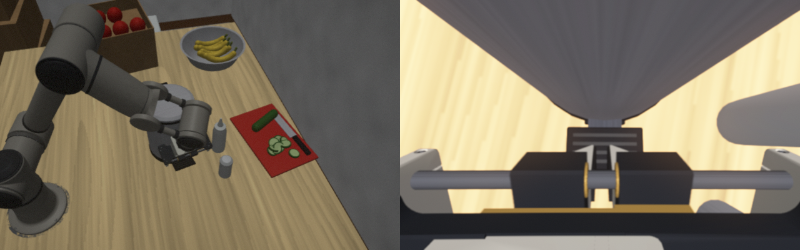

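The pedal sits centred under the fingers in the wrist view, at (605,150). Before pressing I check the arm's clearance from the rising lid.

```bash
python3 - <<'E'
from h import *
p=read_camera("scene"); im=cv2.cvtColor(p['img'],cv2.COLOR_RGB2BGR)
K=np.array([[p['fx'],0,p['cx']],[0,p['fy'],p['cy']],[0,0,1.]]);T=np.linalg.inv(p['world_from_camera'])
f=np.array([np.cos(-1.37),np.sin(-1.37),0]);t=np.array([-f[1],f[0],0]);a=np.array([.551,.181,0])
h=a-.1*f+[0,0,.262]
for th,col in((.5,(0,255,0)),(1.2,(0,0,255))):
    u=np.cos(th)*f+[0,0,np.sin(th)]
    pts=np.array([h+u*.1+.101*(np.cos(k)*u+np.sin(k)*t) for k in np.linspace(0,6.28,40)])
    q=cv2.projectPoints(pts,cv2.Rodrigues(T[:3,:3])[0],T[:3,3],K,np.array(p['distortion'],float))[0]
    cv2.polylines(im,[q.astype(int)],True,col,1)
cv2.imwrite("pics/d.png",im)
E
```

```text
(no output)
```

View pics/d.png

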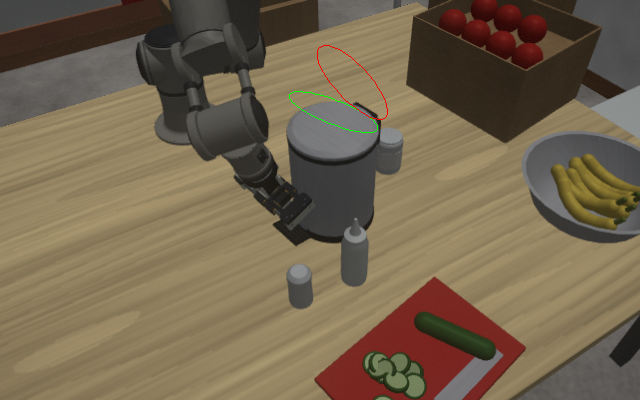

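The arm, around (230,130), is well clear of the projected lid arcs (x>288). I descend to just above the tread.

Call:
carry_out:
  translation:
    - [0.001,0.0045,0.011]
    - [0.001,0.0045,0.011]
    - [0,0.0045,0.011]
    - [0,0.0045,0.011]
    - [0,0,0]
    - [0,0,0]
  turn:
    - [0,0,0]
    - [0,0,0]
    - [0,0,0]
    - [0,0,0]
    - [0,0,0]
    - [0,0,0]
  gripper: [1,1,1,1,1,1]

```text
time: 3.55
tool_pos: [0.5797, 0.0465, 0.0525]
tool_rot: [-2.792, 0.001, 0.201]
contact_force: [0.1, -0.3, -0.5]
opening: 0.0004
```

Call:
carry_out:
  translation:
    - [0,0.0007,0.0019]
    - [0,0.0007,0.0019]
    - [0,0.0007,0.0019]
    - [0,0.0007,0.0019]
    - [0,0,0]
  turn:
    - [0,0,0]
    - [0,0,0]
    - [0,0,0]
    - [0,0,0]
    - [0,0,0]
  gripper: [1,1,1,1,1]

```text
time: 4.05
tool_pos: [0.5797, 0.0464, 0.0447]
tool_rot: [-2.792, 0.0, 0.201]
contact_force: [-0.3, 0.2, -1.2]
opening: 0.0005
```

Call:
carry_out:
  translation:
    - [0,0.0007,0.0019]
    - [0,0.0007,0.0019]
    - [0,0.0007,0.0019]
    - [0,0,0]
  turn:
    - [0,0,0]
    - [0,0,0]
    - [0,0,0]
    - [0,0,0]
  gripper: [1,1,1,1]

```text
time: 4.45
tool_pos: [0.5803, 0.0459, 0.0395]
tool_rot: [-2.793, -0.001, 0.201]
contact_force: [-0.2, -1.8, 5.0]
opening: 0.0005
```

Call:
carry_out:
  translation:
    - [0,0.0007,0.0019]
    - [0,0.0007,0.0019]
    - [0,0.0007,0.0019]
    - [0,0.0007,0.0019]
    - [0,0.0007,0.0019]
    - [0,0,0]
  turn:
    - [0,0,0]
    - [0,0,0]
    - [0,0,0]
    - [0,0,0]
    - [0,0,0]
    - [0,0,0]
  gripper: [1,1,1,1,1,1]

```text
time: 5.05
tool_pos: [0.5805, 0.0455, 0.0292]
tool_rot: [-2.794, -0.001, 0.2]
contact_force: [0.3, -3.6, 5.6]
opening: 0.0006
```

```bash
python3 - <<'E'
from h import *
s=robot.observe(); print(s['tool_pos'],s['contact_force'],s['time'])
p=read_camera("scene"); cv2.imwrite("pics/e.png",cv2.cvtColor(p['img'][20:320,140:460],cv2.COLOR_RGB2BGR))
E
```

```text
[0.58049689 0.04549437 0.02923334] [ 0.31118829 -3.6209951   5.62845269] 5.05
```

View pics/e.png

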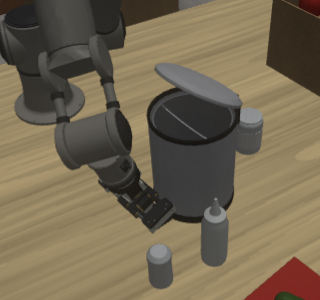

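The lid is about half up with 5–6 N on the tip. I keep pressing.

Call:
carry_out:
  translation:
    - [0,0.0007,0.0019]
    - [0,0.0007,0.0019]
    - [0,0.0007,0.0019]
    - [0,0.0007,0.0019]
    - [0,0,0]
  turn:
    - [0,0,0]
    - [0,0,0]
    - [0,0,0]
    - [0,0,0]
    - [0,0,0]
  gripper: [1,1,1,1,1]

```text
time: 5.6
tool_pos: [0.58, 0.0463, 0.0205]
tool_rot: [-2.792, -0.0, 0.2]
contact_force: [1.4, -1.3, 1.7]
opening: 0.0009
```

Call:
carry_out:
  translation:
    - [0,0.0004,0.0009]
    - [0,0.0003,0.0009]
    - [0,0.0004,0.0009]
    - [0,0,0]
  turn:
    - [0,0,0]
    - [0,0,0]
    - [0,0,0]
    - [0,0,0]
  gripper: [1,1,1,1]

```text
time: 6.0
tool_pos: [0.5798, 0.0464, 0.0175]
tool_rot: [-2.792, 0.0, 0.201]
contact_force: [1.1, -0.7, 1.4]
opening: 0.0005
```

Call:
carry_out:
  translation:
    - [0,0.0004,0.0009]
    - [0,0,0]
    - [0,0,0]
  turn:
    - [0,0,0]
    - [0,0,0]
    - [0,0,0]
  gripper: [1,1,1]

```text
time: 6.3
tool_pos: [0.5797, 0.0463, 0.0166]
tool_rot: [-2.792, 0.001, 0.201]
contact_force: [1.0, -0.2, 0.7]
opening: 0.0002
```

```bash
python3 - <<'E'
from h import *
s=robot.observe(); print(s['tool_pos'],s['contact_force'],s['time'])
p=read_camera("scene"); im=cv2.cvtColor(p['img'],cv2.COLOR_RGB2BGR)
K=np.array([[p['fx'],0,p['cx']],[0,p['fy'],p['cy']],[0,0,1.]]);T=np.linalg.inv(p['world_from_camera'])
f=np.array([np.cos(-1.37),np.sin(-1.37),0]);t=np.array([-f[1],f[0],0]);a=np.array([.551,.181,0])
h=a-.1*f+[0,0,.262]
for th,col in((1.05,(0,255,0)),(1.2,(0,0,255))):
    u=np.cos(th)*f+[0,0,np.sin(th)]
    pts=np.array([h+u*.1+.101*(np.cos(k)*u+np.sin(k)*t) for k in np.linspace(0,6.28,40)])
    q=cv2.projectPoints(pts,cv2.Rodrigues(T[:3,:3])[0],T[:3,3],K,np.array(p['distortion'],float))[0]
    cv2.polylines(im,[q.astype(int)],True,col,1)
cv2.imwrite("pics/f.png",cv2.resize(im[20:270,180:440],None,fx=2.3,fy=2.3))
E
```

```text
[0.57968792 0.04634805 0.01657275] [ 0.9693596  -0.16212926  0.69028081] 6.3
```

View pics/f.png

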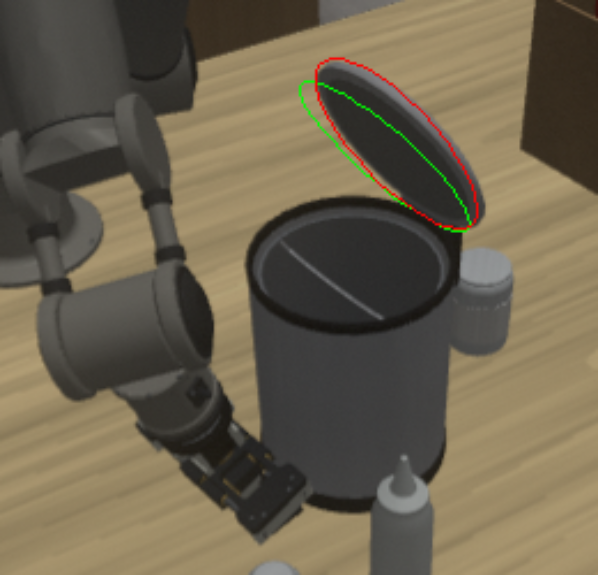

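The lid matches the 1.20 rad outline (red, apex near (330,60)), but the force is only about 1 N. I press slightly further to make firm contact at the stop.

Call:
carry_out:
  translation:
    - [0,0.0003,0.0009]
    - [0,0,0]
    - [0,0,0]
  turn:
    - [0,0,0]
    - [0,0,0]
    - [0,0,0]
  gripper: [1,1,1]

```text
time: 6.65
tool_pos: [0.5797, 0.0462, 0.0157]
tool_rot: [-2.792, 0.0, 0.201]
contact_force: [0.2, 0.5, 0.8]
opening: 0.0006
```

Call:
carry_out:
  translation:
    - [0,0.0003,0.0009]
    - [0,0,0]
    - [0,0,0]
  turn:
    - [0,0,0]
    - [0,0,0]
    - [0,0,0]
  gripper: [1,1,1]

```text
time: 6.95
tool_pos: [0.5798, 0.0463, 0.0149]
tool_rot: [-2.792, 0.0, 0.201]
contact_force: [0.4, -0.0, 1.6]
opening: 0.0008
```

Call:
carry_out:
  translation:
    - [0,0.0003,0.0009]
    - [0,0,0]
    - [0,0,0]
  turn:
    - [0,0,0]
    - [0,0,0]
    - [0,0,0]
  gripper: [1,1,1]

```text
time: 7.25
tool_pos: [0.5799, 0.0463, 0.0145]
tool_rot: [-2.792, -0.0, 0.201]
contact_force: [-1.9, 1.0, 6.9]
opening: 0.0005
```

The force has jumped to 6.9 N and z moved less than commanded, so the pedal is at its stop. I add a little preload and hold for over 3 s.

Call:
carry_out:
  translation:
    - [0,0.0001,0.0003]
    - [0,0,0]
    - [0,0,0]
    - [0,0,0]
    - [0,0,0]
    - [0,0,0]
    - [0,0,0]
    - [0,0,0]
    - [0,0,0]
    - [0,0,0]
  turn:
    - [0,0,0]
    - [0,0,0]
    - [0,0,0]
    - [0,0,0]
    - [0,0,0]
    - [0,0,0]
    - [0,0,0]
    - [0,0,0]
    - [0,0,0]
    - [0,0,0]
  gripper: [1,1,1,1,1,1,1,1,1,1]

```text
time: 8.25
tool_pos: [0.5798, 0.0464, 0.0144]
tool_rot: [-2.792, -0.0, 0.201]
contact_force: [-2.1, 1.0, 9.1]
opening: 0.0003
```

Call:
carry_out:
  translation:
    - [0,0,0]
    - [0,0,0]
    - [0,0,0]
    - [0,0,0]
    - [0,0,0]
    - [0,0,0]
    - [0,0,0]
    - [0,0,0]
    - [0,0,0]
    - [0,0,0]
  turn:
    - [0,0,0]
    - [0,0,0]
    - [0,0,0]
    - [0,0,0]
    - [0,0,0]
    - [0,0,0]
    - [0,0,0]
    - [0,0,0]
    - [0,0,0]
    - [0,0,0]
  gripper: [1,1,1,1,1,1,1,1,1,1]

```text
time: 9.25
tool_pos: [0.5799, 0.0464, 0.0144]
tool_rot: [-2.792, -0.0, 0.201]
contact_force: [-1.5, 0.8, 9.1]
opening: 0.0005
```

Call:
carry_out:
  translation:
    - [0,0,0]
    - [0,0,0]
    - [0,0,0]
    - [0,0,0]
    - [0,0,0]
    - [0,0,0]
    - [0,0,0]
    - [0,0,0]
    - [0,0,0]
    - [0,0,0]
  turn:
    - [0,0,0]
    - [0,0,0]
    - [0,0,0]
    - [0,0,0]
    - [0,0,0]
    - [0,0,0]
    - [0,0,0]
    - [0,0,0]
    - [0,0,0]
    - [0,0,0]
  gripper: [1,1,1,1,1,1,1,1,1,1]

```text
time: 10.25
tool_pos: [0.5799, 0.0463, 0.0144]
tool_rot: [-2.792, -0.0, 0.201]
contact_force: [-2.2, 1.1, 8.1]
opening: 0.0004
```

```bash
python3 - <<'E'
from h import *
s=robot.observe(); print(s['tool_pos'],s['contact_force'],s['time'])
p=read_camera("scene"); im=cv2.cvtColor(p['img'],cv2.COLOR_RGB2BGR)
cv2.imwrite("pics/g.png",cv2.resize(im[20:270,180:440],None,fx=2.3,fy=2.3))
E
```

```text
[0.57988655 0.0463438  0.01444291] [-2.15175345  1.06630445  8.09913716] 10.25
```

View pics/g.png

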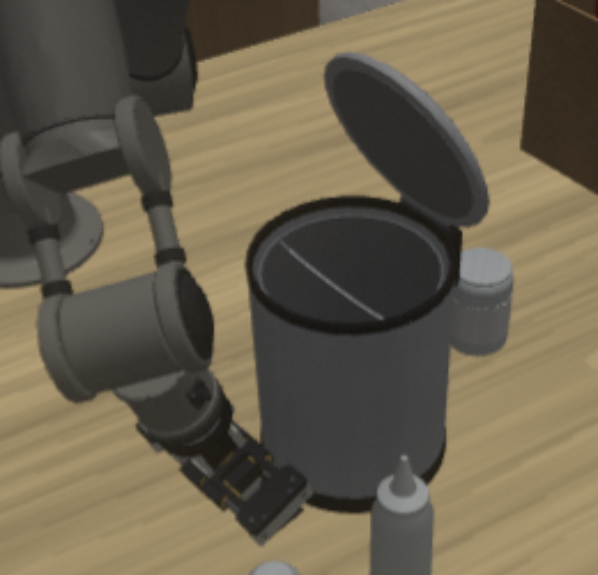

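The lid is fully up (tip at (345,60)) and was held 3 s at 8–9 N, and the bin has not moved. Now a slow release at about 1 mm per row.

Call:
carry_out:
  translation:
    - [0,-0.00035,-0.00095]
    - [0,-0.00035,-0.00095]
    - [0,-0.00035,-0.00095]
    - [0,-0.00035,-0.00095]
    - [0,-0.00035,-0.00095]
    - [0,-0.00035,-0.00095]
    - [0,-0.00035,-0.00095]
    - [0,-0.00035,-0.00095]
    - [0,-0.00035,-0.00095]
    - [0,-0.00035,-0.00095]
  turn:
    - [0,0,0]
    - [0,0,0]
    - [0,0,0]
    - [0,0,0]
    - [0,0,0]
    - [0,0,0]
    - [0,0,0]
    - [0,0,0]
    - [0,0,0]
    - [0,0,0]
  gripper: [1,1,1,1,1,1,1,1,1,1]

```text
time: 11.3
tool_pos: [0.58, 0.0461, 0.0239]
tool_rot: [-2.793, -0.0, 0.201]
contact_force: [-0.2, -1.0, 3.1]
opening: 0.0005
```

Call:
carry_out:
  translation:
    - [0,-0.00035,-0.00095]
    - [0,-0.00035,-0.00095]
    - [0,-0.00035,-0.00095]
    - [0,-0.00035,-0.00095]
    - [0,-0.00035,-0.00095]
    - [0,-0.00035,-0.00095]
    - [0,-0.00035,-0.00095]
    - [0,-0.00035,-0.00095]
    - [0,-0.00035,-0.00095]
    - [0,-0.00035,-0.00095]
  turn:
    - [0,0,0]
    - [0,0,0]
    - [0,0,0]
    - [0,0,0]
    - [0,0,0]
    - [0,0,0]
    - [0,0,0]
    - [0,0,0]
    - [0,0,0]
    - [0,0,0]
  gripper: [1,1,1,1,1,1,1,1,1,1]

```text
time: 12.3
tool_pos: [0.5799, 0.0465, 0.034]
tool_rot: [-2.792, 0.0, 0.201]
contact_force: [-1.2, -1.5, 5.6]
opening: 0.0003
```

Call:
carry_out:
  translation:
    - [0,-0.00035,-0.00095]
    - [0,-0.00035,-0.00095]
    - [0,-0.00035,-0.00095]
    - [0,-0.00035,-0.00095]
    - [0,-0.00035,-0.00095]
    - [0,0,0]
  turn:
    - [0,0,0]
    - [0,0,0]
    - [0,0,0]
    - [0,0,0]
    - [0,0,0]
    - [0,0,0]
  gripper: [1,1,1,1,1,1]

```text
time: 12.9
tool_pos: [0.5797, 0.047, 0.0393]
tool_rot: [-2.791, 0.0, 0.201]
contact_force: [-1.7, 0.6, 6.7]
opening: 0.0003
```

Call:
carry_out:
  translation:
    - [0,-0.0002,-0.0006]
    - [0,-0.0002,-0.0006]
    - [0,-0.0002,-0.0006]
    - [0,-0.0002,-0.0006]
    - [0,-0.0002,-0.0006]
    - [0,-0.0002,-0.0006]
    - [0,-0.0002,-0.0006]
    - [0,-0.0002,-0.0006]
    - [0,0,0]
    - [0,0,0]
  turn:
    - [0,0,0]
    - [0,0,0]
    - [0,0,0]
    - [0,0,0]
    - [0,0,0]
    - [0,0,0]
    - [0,0,0]
    - [0,0,0]
    - [0,0,0]
    - [0,0,0]
  gripper: [1,1,1,1,1,1,1,1,1,1]

```text
time: 13.9
tool_pos: [0.5798, 0.046, 0.0436]
tool_rot: [-2.792, 0.001, 0.201]
contact_force: [-0.2, 0.1, 0.6]
opening: 0.0007
```

Contact is gone at z≈0.0436, the same height at which it began. I retreat up along the tool axis.

Call:
carry_out:
  translation:
    - [0,-0.0002,-0.0006]
    - [0,-0.0002,-0.0006]
    - [0,0,-0.002]
    - [0,0,-0.01]
    - [0,0,-0.02]
    - [0,0,-0.02]
    - [0,0,-0.02]
    - [0,0,-0.02]
    - [0,0,-0.01]
    - [0,0,0]
  turn:
    - [0,0,0]
    - [0,0,0]
    - [0,0,0]
    - [0,0,0]
    - [0,0,0]
    - [0,0,0]
    - [0,0,0]
    - [0,0,0]
    - [0,0,0]
    - [0,0,0]
  gripper: [1,1,1,1,1,1,1,1,1,1]

```text
time: 14.9
tool_pos: [0.5878, 0.0111, 0.1427]
tool_rot: [-2.794, -0.003, 0.2]
contact_force: [0.1, -0.4, 0.6]
opening: 0.0005
```

```bash
python3 - <<'E'
from h import *
s=robot.observe(); print(s['tool_pos'],s['contact_force'],s['time'])
p=read_camera("scene"); im=cv2.cvtColor(p['img'],cv2.COLOR_RGB2BGR)
for n,z in [("scrap_bin",0),("press_point",.039),("lid_shell",.262),("squeeze_bottle",0),("food_can",0),("shaker",0)]:
    for q in nets.tip_of(p,n)[:1]: print(n,np.round(q['pixel'],1),round(q['score'],2),atz(p,q['pixel'],z).round(3))
cv2.imwrite("pics/i.png",im[20:320,140:460])
E
```

```text
[0.58778227 0.01114744 0.14271239] [ 0.09811643 -0.4144532   0.5885469 ] 14.9
scrap_bin [331.8 211. ] 0.88 [0.545 0.186 0.   ]
press_point [290.3 232.3] 0.7 [0.585 0.048 0.039]
lid_shell [331.3 131.2] 0.95 [0.551 0.184 0.262]
squeeze_bottle [356. 276.] 0.68 [0.749 0.128 0.   ]
food_can [388.9 165.2] 0.73 [0.477 0.412 0.   ]
shaker [302.  299.8] 0.84 [ 0.741 -0.008  0.   ]
```

View pics/i.png

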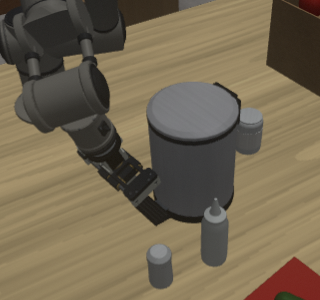

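The lid is shut (rim ellipse around (193,110)), the pedal is up at (150,210), the hand is clear, and the bin and bystanders look unmoved. I hand in the job.

```bash
python3 -c "
from h import *
print(robot.hand_in())"
```

```text
the job is handed in; nothing more can be done
None
```

I opened the bin by its pedal, held the lid fully up for about 3 s, eased it shut over about 3.5 s, drew the hand clear and handed the job in at about 15 s.

- **Hold:** the fingertip pressed with 8–9 N at the pedal's stop, and the picture taken then showed the lid fully up.
- **Letting down:** the force at the tip faded to about zero at the height where contact had begun, so the lid came down with the finger still on the pedal.
- **Last picture:** the lid is shut, the pedal is up and the hand is clear of everything.
- **Positions:** the bin reads within about 7 mm of its first estimate and the lid's centre within 2 mm. The shaker reads within 2 mm and the bottle within 7 mm.
- **One check that disagreed:** the food can's reading shifted by about 16 mm. It is half hidden behind the bin and nothing went near it. The pictures show it in the same place, so I take this as network error; I did not measure it again.

The hand-in gave no verdict.

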